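# Set the glue timer beside the glued-up piece

## Robot

A 6-joint arm with a two-finger parallel gripper is mounted at the origin on the work surface; the furniture and walls round the work are solid. World frame = base frame: x ahead of the robot, y to its left, z up, the work surface at z = 0. Lengths are in mm, angles in rad, forces in N, time in s.
With the tool pointing down it reaches from about 425 to 1125 mm from the base axis. Payload 14.9 kg.
Tool frame: the origin (TCP) lies at the very end of the fingers, on their centre line; the grasp point (between the pads) lies pinch_z behind it (pinch_z is the distance from the TCP to the grasp point, in mm); z points along the fingers, x is the direction in which the jaws open and shut, and the axes are right-handed (so a half turn about z gives the same grasp; the last joint's range is limited). The gripper opens to 91 mm and grips with 3 to 60 N. Pads are 32 mm wide; open, the fingers measure 118 mm over their backs; the gripper's body (76 mm by 178 mm) begins 60 mm behind the grasp point.
Start: joints at [-1.241, 0.379, 1.734, -0, 1.028, -0.033], TCP at [248.422, -654.45, 213.932] pointing down, gripper open.
Joint ranges: [-2.77, 2.77], [-0.74, 2.19], [0, 2.66], [-1.06, 4.2], [0.31, 2.87], [-3.08, 3.08]. Speed limits (rad/s): [1.89, 1.89, 2.39, 3.14, 3.14, 3.14].

## Interface

Orientations are given as [roll, pitch, yaw] about the fixed x, y, z axes, in that order (R = Rz(yaw) Ry(pitch) Rx(roll)).
In Python, from rig import * gives the robot as it stands.
- The arm moves only by the tool step_arm, never from a script. Its argument "targets" is a list of rows, each a list of 7 numbers: the shift along the tool's x, y, z in m, then the turn, a rotation vector about the tool's x, y, z in degrees, then the gripper command: -1 is fully open, 1 is shut, values between are in proportion. In form: [[tx, ty, tz, rx, ry, rz, gripper], ...]. A call has 1 to 8 rows; each row shifts and turns the commanded pose from where the row before left it, along the tool's axes as they then stand; what a row does not reach is not made up. A row lasts 1/10 s, in which the tool goes at most 50 mm and 8.59 degrees, less where a joint would pass 70% of its speed; a pose out of reach is approached as far as the arm can. A call with a gripper value outside its range is refused whole. The fingers move at their own pace and stop on an object; "newtons" is the grip in N (left out, the last holds). Time passes only in rows, so rows that do not move let the fingers close. It gives the time, the measured TCP pose, the force and the opening at its end, in the units of the state.
- get_obs(): the state, without advancing time (a new reading comes with each control period).
- get_image(name): name is "side" or "top"; returns (picture, depth): 480x640x3 uint8, red, green, blue; 480x640 float32, mm along the optical axis (not along the pixel's ray), 0 where there is no reading.
- camera_info(name): a dict with "fx", "fy", "cx", "cy" (pixels), "k1" (the pictures are not rectified: a ray, as slopes to the right and down, at radius r is drawn at 1 + k1 r^2 times it, then the intrinsics apply), "extrinsics" (4x4, takes a point from camera to world coordinates). Camera axes: x right, y up, looking along -z (the intrinsics and any distortion apply to the point x, -y, -z); pixel columns grow to the right and rows downward; lengths in mm; the calibration is good to about 2 mm. A picture is of the moment at which its call begins. camera_info takes no time and is no camera call.
- hand_in(): hands the job in, once; it reports no verdict.
The state is a dict: "time": time; "qpos": joint angles; "qd": joint speeds; "joint_torque": joint torques, N m; "position": TCP position; "tool_rot": TCP orientation; "wrist_force": force on the tool from outside, world axes, zero at the start; "wrist_torque": the same for the moment, N m; "grip_width": opening from 0.0 (shut) to 1.0 (fully open).
Only numpy, scipy, OpenCV 4.12 (cv2) and the standard library are available. Lean on these libraries where they do the work, as an engineer would, in place of code of your own. Each camera call takes 0.05 s, during which the arm holds its last target.

## Task

Carry the timer by its handle onto the free half of the gluing board (the nearer of the two boards to the robot), set it down gently lengthways beside the piece lying there, wholly on the board, clear of the piece and square with the board, and let go. Then take it by its dial and, pressing down so that the timer does not spin on the board, turn the pointer to the single-rib mark if that piece is the round dowel, or to the double-rib mark if it is the square bar. Leave the wooden pieces and the other things on the bench where they are.

Things in the scene. Friction and masses are not known exactly. Their poses are not given: they have to be found in the camera images.
- timer_mid (a point): Centre of the case of the timer, a grey plastic box 150 mm long (x), 76 mm wide (y), 34 mm high on four small rubber feet, 0.3 kg, loose; this point is 17 mm above its underside, z up. The heavier end is under the handle at -x; the dial is at +x. It may stand on the board either end first.
- timer: The whole timer; origin at the centre of its underside, 17 mm below timer_mid, axes as timer_mid.
- timer_handle (a point): Centre of the grip of the timer's carrying handle, fixed, 53 mm from timer_mid along the timer's -x and 82 mm above the timer's underside; a black bar along the timer's y, 12 mm thick (x), 16 mm high, 62 mm clear between its two thin posts, 40 mm of air below it. Axes as timer_mid.
- dial_grip (a point): Grip point of the timer's black dial, on its axis; turns and sinks with it. Unpressed: 42 mm from timer_mid along the timer's +x, 62 mm above its underside. The dial is a disc 56 mm across, 6 mm thick, top 14 mm below this point, carrying an upright grip bar 52 mm long (along this x), 14 mm thick, 27 mm high, top 13 mm above this point. The white pointer line is at its -x end.
- dial (a joint): Dial angle on the timer (rad), clockwise from above positive, range -1.5 to 1.5. At 0 the pointer points at the handle, to a small dot; the single raised white rib is at -0.9, the double rib at +0.9. Starts between them. Turns stiffly (0.32 N m) whether pressed or not, stays where left; unpressed, the light timer spins with it.
- plunger (a joint): How far the sprung dial is pressed down (m), 0 to 0.006: 5 N to start, 14 N at the stop; it springs back. Fingers that hold the grip bar can rest on the disc to press.
- glue_board: The gluing board, the nearer of two equal square wooden boards, 202 x 200 x 26 mm, fixed on the bench. Origin at the centre of its underside, z up; its top is 26 mm up. The glued piece lies on its +x half (the half away from the robot), roughly along the board's y (within 0.35 rad).
- free_half (a point): On top of the gluing board, middle of its free half, where the timer is to stand: 40 mm from the board's centre along the board's -x. Axes as the board's; the timer's x shall lie along this y, either way round.
- dowel_mid (a point): Centre of a round wooden dowel, 33 mm in diameter, 165 mm long (its y), lying loose on one of the two boards.
- bar_mid (a point): Centre of a square wooden bar, 31 x 31 mm, 165 mm long (its y), lying loose on the other of the two boards.
- wait_board: The second board, as the first, fixed, farther from the robot; it carries the piece that waits. Origin at the centre of its underside.
- pot: Plain lidded glue pot, bystander, 71 mm in diameter, 84 mm high, origin at the centre of its underside.
- tin: Lidded round tin, bystander, 69 mm in diameter, 59 mm high, origin at the centre of its underside.
- sander: Cork sanding block, bystander, 60 x 97 x 26 mm, origin at the centre of its underside.
Not all that is in view belongs to the job. What is shaped like the part that bears bar_mid but black is not meant.

How it is judged:
By the outcome, as a careful person would: the job done as asked, in the order asked, and still so for the second after the job is handed in, with the robot touching nothing.
It also fails if it takes over 54 s, if anything falls off the work surface, if the arm or the gripper's body presses on something with over 40 N, if the wrist force passes 120 N, or if a joint passes its speed limit or range.

## Working session

There is one attempt and no reset: what is moved stays moved. The work goes in short steps, Python scripts to look and compute and a tool call to move; the robot and the scene stay as the last step left them, time stands still between calls to the robot, and variables do not carry over. Pictures are saved under pics/ and viewed, and the job is handed in when it is done.

Besides the shell and the picture viewer there is one more tool, called after "Emit:" as name([rows], argument=value, ...), one row to a line, values as JSON. step_arm: Moves the arm, as the interface text tells. Its arguments: {"type":"object","properties":{"targets":{"type":"array","items":{"type":"array","items":{"type":"number"}}},"newtons":{"type":"number"}},"required":["targets"]}

```bash
ls; mkdir -p pics; python3 - <<'E'
from rig import *
import cv2
o=get_obs();print(o)
import numpy as np
for n in("side","top"):
    p,d=get_image(n);cv2.imwrite(f"pics/{n}0.png",p[:,:,::-1]);np.savez(f"{n}0.npz",p=p,d=d);print(camera_info(n))
E
```

```text
pics
{'time': 0.0, 'qpos': array([-1.24132659e+00,  3.79404357e-01,  1.73477993e+00, -1.83750120e-05,
        1.02848279e+00, -3.32925030e-02]), 'qd': array([ 0.00095866, -0.00137953,  0.00097411, -0.00104497, -0.00081681,
        0.00151786]), 'joint_torque': array([-2.77529267e-03, -7.63722968e+01, -4.34371877e+01,  6.50851708e-02,
        4.23142815e-02, -6.63923674e-05]), 'position': array([ 248.26919165, -654.07415435,  213.29161245]), 'tool_rot': array([-3.14157261e+00,  1.07435022e-03, -1.20802458e+00]), 'wrist_force': array([-0.47719246, -0.43539616,  0.37239018]), 'wrist_torque': array([ 0.0133356 , -0.04385505, -0.00302281]), 'grip_width': 0.9970571858985895}
{'fx': 443.814918879984, 'fy': 443.814918879984, 'cx': 316.82380413810273, 'cy': 230.89536081478667, 'k1': -0.059906764488718026, 'extrinsics': array([[-9.78032177e-01,  8.73382862e-02, -1.89275156e-01,
         4.31413182e+02],
       [-2.08335094e-01, -4.40204809e-01,  8.73393505e-01,
         9.60625951e+02],
       [-7.03914178e-03,  8.93639609e-01,  4.48730097e-01,
         5.78901425e+02],
       [ 0.00000000e+00,  0.00000000e+00,  0.00000000e+00,
         1.00000000e+00]])}
{'fx': 444.5854728998571, 'fy': 444.5854728998571, 'cx': 322.7351241367261, 'cy': 241.516009844562, 'k1': -0.0865377157402241, 'extrinsics': array([[-2.30707280e-02,  9.95907838e-01, -8.73803176e-02,
         5.18690507e+02],
       [-9.99313863e-01, -2.55059646e-02, -2.68560679e-02,
        -1.08207572e+01],
       [-2.89748878e-02,  8.67007737e-02,  9.95812950e-01,
         1.17575965e+03],
       [ 0.00000000e+00,  0.00000000e+00,  0.00000000e+00,
         1.00000000e+00]])}
```

View pics/top0.png

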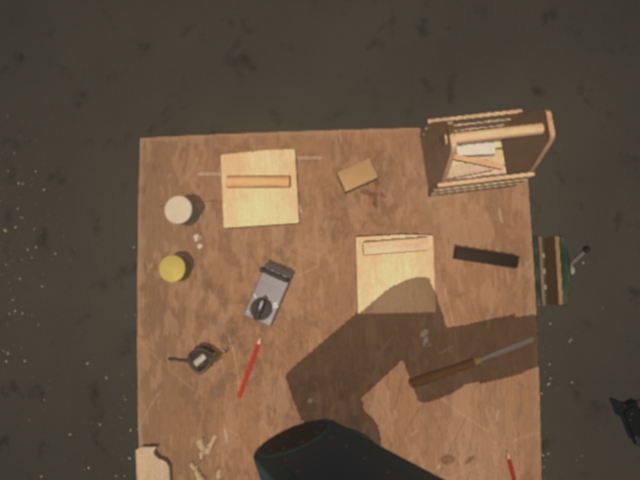

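View pics/side0.png

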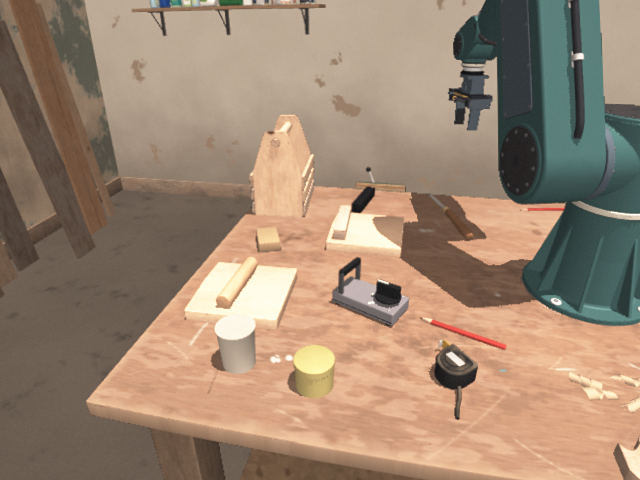

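```bash
cat > h.py <<'E'
import numpy as np,cv2
from rig import *
def cloud(n,d):
    c=camera_info(n);K=np.array([[c['fx'],0,c['cx']],[0,c['fy'],c['cy']],[0,0,1]])
    v,u=np.mgrid[:480,:640].astype(float)
    q=cv2.undistortPoints(np.stack([u,v],-1).reshape(-1,1,2),K,np.array([c['k1'],0,0,0,0])).reshape(480,640,2)
    P=np.stack([q[...,0]*d,-q[...,1]*d,-d,np.ones_like(d)],-1)@c['extrinsics'].T
    P=P[...,:3];P[d<=0]=np.nan
    return P
def ray(n,u,v,z):
    c=camera_info(n);K=np.array([[c['fx'],0,c['cx']],[0,c['fy'],c['cy']],[0,0,1]])
    q=cv2.undistortPoints(np.array([[[u,v]]],float),K,np.array([c['k1'],0,0,0,0]))[0,0]
    E=c['extrinsics'];r=E[:3,:3]@np.array([q[0],-q[1],-1]);o=E[:3,3]
    return o+r*(z-o[2])/r[2]
def proj(n,p):
    c=camera_info(n);E=c['extrinsics'];q=E[:3,:3].T@(np.array(p)-E[:3,3])
    a,b=q[0]/-q[2],-q[1]/-q[2];s=1+c['k1']*(a*a+b*b)
    return c['fx']*a*s+c['cx'],c['fy']*b*s+c['cy']
E
python3 - <<'E'
from h import *
t=np.load('top0.npz');s=np.load('side0.npz')
def crop(p,x0,x1,y0,y1,f):return cv2.resize(p[y0:y1,x0:x1,::-1],None,fx=f,fy=f,interpolation=cv2.INTER_CUBIC)
a=crop(t['p'],340,450,225,325,4);b=crop(s['p'],315,415,195,260,4);
c=crop(t['p'],235,310,250,340,4);d=crop(s['p'],325,415,250,330,4)
W=np.zeros((770,860,3),np.uint8)
W[:400,:440]=a;W[:260,450:850]=b;W[405:405+360,:300]=c;W[405:725,450:810]=d
cv2.imwrite('pics/crops0.png',cv2.resize(W,(670,600)))
P=cloud('top',t['d'])
for nm,(x0,x1,y0,y1) in dict(glue=(345,445,225,325),timer=(235,305,250,335)).items():
    Q=P[y0:y1,x0:x1].reshape(-1,3);print(nm,np.histogram(Q[:,2],bins=range(-10,120,5)))
print(ray('top',395,274,26))
E
```

```text
glue (array([  78, 2187, 1621,   33,    7,   30, 2106, 2952,  123,    8,   12,
          6,  173,  598,   45,    0,    0,    0,    0,    0,    0,    0,
          0,    0,    0]), array([-10,  -5,   0,   5,  10,  15,  20,  25,  30,  35,  40,  45,  50,
        55,  60,  65,  70,  75,  80,  85,  90,  95, 100, 105, 110, 115]))
timer (array([ 112, 2266, 1767,   25,   13,   17,   10,   83,  805,  299,   36,
        175,   30,    9,    6,   14,   72,   41,    4,   97,   47,    1,
          0,    0,    0]), array([-10,  -5,   0,   5,  10,  15,  20,  25,  30,  35,  40,  45,  50,
        55,  60,  65,  70,  75,  80,  85,  90,  95, 100, 105, 110, 115]))
[ 530.8533403  -164.01518355   26.        ]
```

View pics/crops0.png

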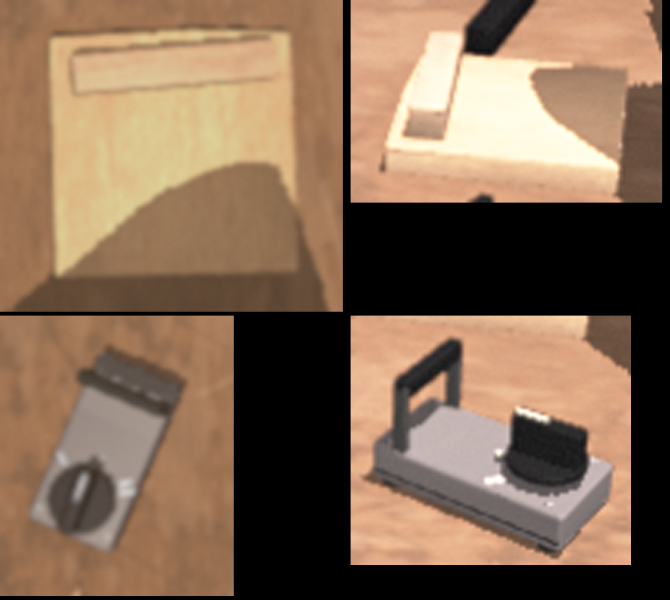

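```bash
python3 - <<'E'
from h import *
t=np.load('top0.npz');P=cloud('top',t['d'])
s=np.load('side0.npz');S=cloud('side',s['d'])
def rect(Q,z0,z1,box=None):
    q=Q.reshape(-1,3);q=q[(q[:,2]>z0)&(q[:,2]<z1)]
    (c,sz,a)=cv2.minAreaRect(q[:,:2].astype(np.float32));print(z0,z1,len(q),c,sz,a,'med z',np.median(q[:,2]));return q
R=P[225:325,345:445]
print('board');rect(R,18,70)
print('bar');rect(R,48,70)
T=P[250:335,235:305]
print('case');rect(T,26,46)
print('dial disc');rect(T,43,54);print('bar');rect(T,60,79)
print('handle');q=rect(T,80,100);print(q.mean(0))
# side
R=S[205:262,318:412]
for nm,z0,z1 in(('board',20,33),('bar',50,65)):rect(R,z0,z1)
T=S[255:325,325:415]
print('side timer')
for z0,z1 in((28,42),(43,54),(65,79),(80,100)):
    q=rect(T,z0,z1);print(q.mean(0))
E
```

```text
board
18 70 6047 (532.7413330078125, -165.19688415527344) (201.83843994140625, 202.74838256835938) 89.82011413574219 med z 25.948394919005295
bar
48 70 820 (601.5578002929688, -164.06272888183594) (31.48021697998047, 166.24581909179688) 2.9437196254730225 med z 56.54468770282824
case
26 46 1239 (488.66436767578125, 164.603515625) (76.71558380126953, 150.13308715820312) 65.69793701171875 med z 33.753787322496464
dial disc
43 54 228 (483.9879455566406, 166.00929260253906) (69.0191650390625, 127.15531158447266) 64.94564819335938 med z 47.51999117806088
bar
60 79 132 (483.6387023925781, 164.95169067382812) (69.42948150634766, 126.55960845947266) 65.19749450683594 med z 73.52082370474886
handle
80 100 149 (536.969970703125, 142.811279296875) (73.68232727050781, 12.251252174377441) 65.50184631347656 med z 89.09203049070561
[536.99063081 142.20283042  89.02240233]
20 33 2060 (532.984130859375, -192.9445037841797) (269.478271484375, 202.2235870361328) 89.77344512939453 med z 24.964164429302684
50 65 303 (601.5184936523438, -159.73019409179688) (31.6776180267334, 168.40750122070312) 3.279705286026001 med z 55.82425707926211
side timer
28 42 1139 (488.72650146484375, 167.90232849121094) (79.05076599121094, 150.67910766601562) 65.28349304199219 med z 32.9574319637112
[493.72586805 174.93300886  32.90808737]
43 54 277 (484.59429931640625, 171.59829711914062) (72.40494537353516, 129.4356689453125) 65.39923095703125 med z 47.3136177757699
[466.37124068 189.04244475  47.87521582]
65 79 251 (494.6733093261719, 179.05416870117188) (74.41504669189453, 127.38402557373047) 50.786842346191406 med z 72.72979144745199
[475.04243166 178.68891498  71.98905911]
80 100 165 (537.1469116210938, 147.31100463867188) (74.16410827636719, 12.950565338134766) 64.78720092773438 med z 87.96131928495402
[536.94481067 150.45914649  86.90760266]
```

```bash
python3 - <<'E'
from h import *
import rig
print([n for n in dir(rig) if n[0]!='_']); print(getattr(rig,'pinch_z',None))
t=np.load('top0.npz');P=cloud('top',t['d'])
s=np.load('side0.npz');S=cloud('side',s['d'])
a=np.deg2rad(155.5);ux=np.array([np.cos(a),np.sin(a)])
for Q,m in((P[250:335,235:305],(488.7,164.6)),(S[255:325,325:415],(488.7,168.4))):
    q=Q.reshape(-1,3);l=(q[:,:2]-m)@np.array([ux,[-ux[1],ux[0]]]).T
    for z0,z1 in((50,80),(64,80),(70,80),(43,52)):
        k=(l[:,0]>5)&(q[:,2]>z0)&(q[:,2]<z1)&(abs(l[:,1])<40)
        c,sz,an=cv2.minAreaRect(l[k].astype(np.float32));print(z0,k.sum(),c,sz,an,l[k].mean(0), np.median(q[k,2]))
E
```

```text
['IKError', 'camera_info', 'get_image', 'get_obs', 'hand_in', 'pinch_z']
18.8
50 164 (41.71245574951172, 0.7742958068847656) (50.76957702636719, 43.924678802490234) 52.565975189208984 [41.51950982  1.47435292] 72.8925916541748
64 122 (41.92655944824219, 0.24367523193359375) (51.600250244140625, 14.845376968383789) 6.264379978179932 [41.47053987  0.88774229] 73.79848277687074
70 111 (42.07798767089844, 0.09241580963134766) (51.41284942626953, 14.711265563964844) 5.652164459228516 [41.42310075  0.63808547] 73.94217791155256
43 222 (40.99557113647461, 0.8356800079345703) (53.2368278503418, 51.94847869873047) 82.01837158203125 [41.19451608  1.85926988] 47.46999031977123
50 330 (41.32685852050781, 0.38075923919677734) (54.05913162231445, 17.580577850341797) 0.011199573054909706 [43.73410961 -3.01700377] 66.18265179554214
64 190 (41.32685470581055, 0.4039888381958008) (54.05913162231445, 17.53412437438965) 0.011199573054909706 [42.6272831  -2.02476219] 72.23594866670808
70 126 (41.32685470581055, 0.40619754791259766) (54.05913162231445, 17.529705047607422) 0.011199573054909706 [42.30040887 -0.69760358] 73.60398450234655
43 210 (45.77547073364258, -10.450462341308594) (55.57389450073242, 32.934837341308594) 17.23873519897461 [ 45.05044598 -11.99229723] 47.072793879145195
```

Emit:
step_arm([
  [-0.02,-0.017,0,0,0,0,-1],
  [-0.032,-0.0277,0,0,0,0,-1],
  [-0.032,-0.0277,0,0,0,0,-1],
  [-0.032,-0.0277,0,0,0,0,-1],
  [-0.032,-0.0277,0,0,0,0,-1],
  [-0.032,-0.0277,0,0,0,0,-1],
  [-0.032,-0.0277,0,0,0,0,-1],
  [-0.032,-0.0277,0,0,0,0,-1],
])

```text
time: 0.9
position: [359.1, -349.8, 213.8]
tool_rot: [3.142, 0.0, -1.208]
wrist_force: [0.9, 0.6, 0.5]
grip_width: 0.998
```

Emit:
step_arm([
  [-0.032,-0.0277,0,0,0,0,-1],
  [-0.032,-0.0277,0,0,0,0,-1],
  [-0.032,-0.0277,0,0,0,0,-1],
  [-0.032,-0.0277,0,0,0,0,-1],
  [-0.032,-0.0277,0,0,0,0,-1],
  [-0.032,-0.0277,0,0,0,0,-1],
  [-0.032,-0.0277,0,0,0,0,-1],
  [-0.032,-0.0277,0,0,0,0,-1],
])

```text
time: 1.7
position: [475.5, -31.7, 214.0]
tool_rot: [-3.141, -0.0, -1.208]
wrist_force: [0.5, -1.3, -0.0]
grip_width: 1.0
```

Emit:
step_arm([
  [-0.032,-0.0277,0,0,0,0,-1],
  [-0.032,-0.0277,0,0,0,0,-1],
  [-0.03,-0.0277,0,0,0,0,-1],
  [-0.02,-0.015,0,0,0,0,-1],
])

```text
time: 2.1
position: [527.2, 110.3, 213.9]
tool_rot: [-3.141, 0.0, -1.207]
wrist_force: [0.1, -0.9, 0.3]
grip_width: 0.997
```

Emit:
step_arm([
  [0,0,0,0,0,-7.5,-1],
  [0,0,0,0,0,-7.5,-1],
  [0,0,0,0,0,-7.5,-1],
  [0,0,0,0,0,-7.5,-1],
  [0,0,0,0,0,-7.5,-1],
  [0,0,0,0,0,-7.2,-1],
  [0,0,0,0,0,0,-1],
])

```text
time: 2.8
position: [526.4, 107.9, 213.7]
tool_rot: [3.141, 0.0, -0.426]
wrist_force: [0.5, -0.9, 0.3]
grip_width: 1.001
```

Emit:
step_arm([
  [-0.003,-0.019,0.02,0,0,0,-1],
  [-0.0026,-0.019,0.02,0,0,0,-1],
  [0,0,0.02,0,0,0,-1],
  [0,0,0,0,0,0,-1],
])

```text
time: 3.2
position: [535.6, 144.8, 151.5]
tool_rot: [3.139, 0.003, -0.431]
wrist_force: [0.1, -0.2, 0.6]
grip_width: 0.998
```

```bash
python3 - <<'E'
from h import *
o=get_obs();print(o['position'],o['tool_rot'],pinch_z)
ims=[]
for n in("side","top"):
    p,d=get_image(n);np.savez(f"{n}1.npz",p=p,d=d)
    u,v=map(int,proj(n,o['position']));print(n,u,v)
    q=p[max(0,v-60):v+60,u-80:u+80,::-1].copy();q=cv2.resize(q,None,fx=4,fy=4,interpolation=cv2.INTER_CUBIC)
    cv2.circle(q,(320,4*min(v,60)),3,(0,0,255),-1);cv2.imwrite(f'pics/{n}1.png',q)
    P=cloud(n,d);Q=P[v-60:v+60,u-80:u+80].reshape(-1,3)
    y=o['tool_rot'][2];tx=np.array([np.cos(y),np.sin(y)]);ty=np.array([np.sin(y),-np.cos(y)])
    l=(Q[:,:2]-o['position'][:2])@np.array([tx,ty]).T
    k=(Q[:,2]>153)&(Q[:,2]<190)
    print(np.histogram(Q[:,2],bins=range(120,240,10)))
    for sgn in(-1,1):
        m=k&(sgn*l[:,0]>30)&(abs(l[:,1])<40)&(abs(l[:,0])<70)
        if m.sum():print(sgn,m.sum(),np.percentile(l[m],[2,50,98],axis=0),Q[m,2].min())
E
```

```text
[535.64830536 144.76137086 151.52850974] [ 3.13902522  0.00332496 -0.43066114] 18.8
side 350 237
(array([ 75,   2,   1,  86, 103, 109, 112, 121, 129,  91,  52]), array([120, 130, 140, 150, 160, 170, 180, 190, 200, 210, 220, 230]))
-1 186 [[-58.7606955  -21.26153151]
 [-56.11860999 -11.95394696]
 [-47.27547128  14.15995205]] 153.42695345541603
1 205 [[ 43.57890411 -20.51743494]
 [ 45.41894981  -9.48963806]
 [ 54.86577961  14.42712579]] 153.46585334509854
top 268 274
(array([0, 0, 0, 0, 0, 0, 0, 0, 0, 0, 0]), array([120, 130, 140, 150, 160, 170, 180, 190, 200, 210, 220, 230]))
```

View pics/side1.png

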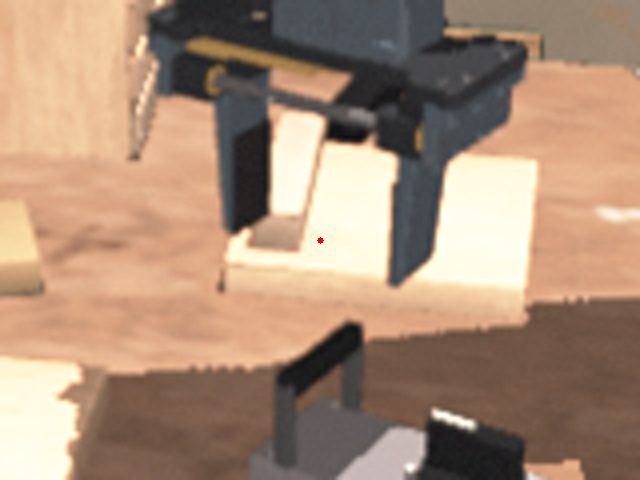

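View pics/top1.png

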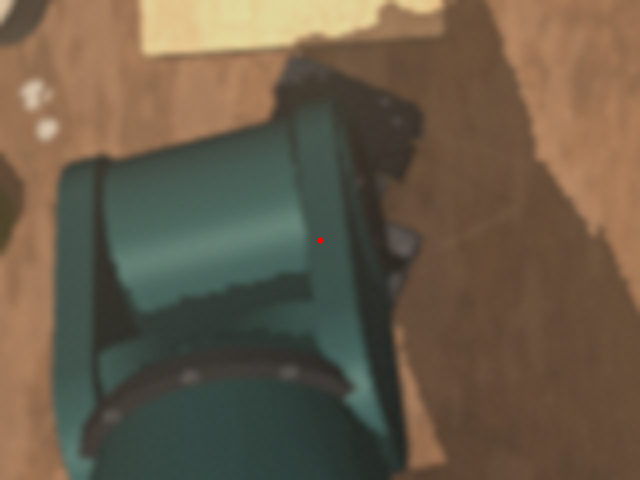

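Emit:
step_arm([
  [0.0018,0.001,0.02,0,0,0,-1],
  [0,0,0.025,0,0,0,-1],
  [0,0,0.025,0,0,0,-1],
  [0,0,0.018,0,0,0,-1],
  [0,0,0,0,0,0,-1],
  [0,0,0,0,0,0,-1],
])

```text
time: 3.9
position: [539.1, 143.0, 67.1]
tool_rot: [-3.141, -0.001, -0.429]
wrist_force: [0.4, 0.5, -0.2]
grip_width: 1.002
```

Emit:
step_arm([
  [-0.0018,0.001,0.003,0,0,0,-1],
  [0,0,0,0,0,0,-0.5],
  [0,0,0,0,0,0,0.2],
], newtons=20)

```text
time: 4.2
position: [536.7, 143.0, 63.6]
tool_rot: [-3.141, -0.001, -0.428]
wrist_force: [0.5, 0.3, 0.7]
grip_width: 0.858
```

```bash
python3 - <<'E'
from h import *
o=get_obs();print(o['position'],o['tool_rot'],o['grip_width'])
p,d=get_image('side')
u,v=map(int,proj('side',o['position']));q=p[v-60:v+60,u-80:u+80,::-1].copy();cv2.imwrite('pics/side2.png',cv2.resize(q,None,fx=4,fy=4,interpolation=cv2.INTER_CUBIC))
E
```

```text
[536.7334014  143.03376154  63.64336406] [-3.14100177e+00 -7.83309948e-04 -4.27964459e-01] 0.8580146783254364
```

View pics/side2.png

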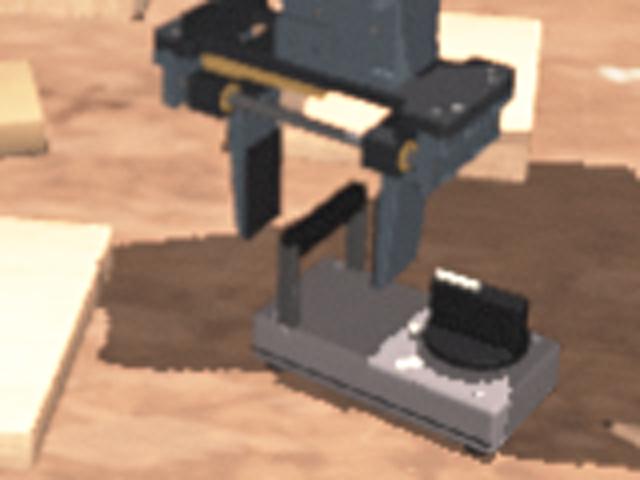

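Emit:
step_arm([
  [0,0,0,0,0,0,0.5],
  [0,0,0,0,0,0,1],
  [0,0,0,0,0,0,1],
  [0,0,0,0,0,0,1],
  [0,0,0,0,0,0,1],
  [0,0,0,0,0,0,1],
  [0,0,0,0,0,0,1],
  [0,0,0,0,0,0,1],
], newtons=50)

```text
time: 5.05
position: [536.5, 143.0, 62.9]
tool_rot: [-3.142, -0.0, -0.428]
wrist_force: [0.2, -0.1, -0.5]
grip_width: 0.126
```

Emit:
step_arm([
  [0,0,-0.005,0,0,0,1],
  [0,0,-0.015,0,0,0,1],
  [0,0,-0.02,0,0,0,1],
  [0,0,-0.02,0,0,0,1],
  [0,0,-0.02,0,0,0,1],
  [0,0,-0.01,0,0,0,1],
  [0,0,0,0,0,0,1],
])

```text
time: 5.75
position: [537.2, 143.2, 154.8]
tool_rot: [-3.14, -0.002, -0.428]
wrist_force: [-0.1, 0.6, -3.2]
grip_width: 0.126
```

```bash
python3 - <<'E'
from h import *
o=get_obs();print(o['position'],o['tool_rot'],o['grip_width'],o['wrist_force'],o['wrist_torque'])
p,d=get_image('side')
u,v=map(int,proj('side',o['position']));q=p[v-60:v+60,u-80:u+80,::-1].copy();cv2.imwrite('pics/side3.png',cv2.resize(q,None,fx=4,fy=4,interpolation=cv2.INTER_CUBIC))
E
```

```text
[537.24091127 143.18155302 154.77988417] [-3.13987224e+00 -2.27288159e-03 -4.27807754e-01] 0.12631286808990846 [-0.06267818  0.59784489 -3.16690404] [-0.08778694 -0.13021981  0.03582831]
```

View pics/side3.png

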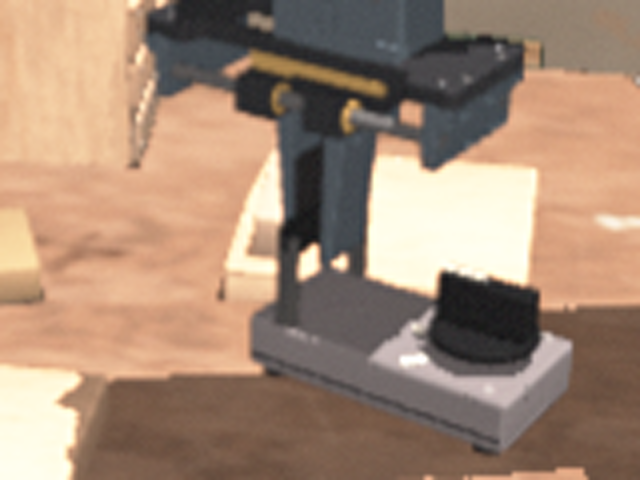

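Emit:
step_arm([
  [0.005,0.0157,0,0,0,0,1],
  [0.01,0.0316,0,0,0,0,1],
  [0.01,0.0316,0,0,0,0,1],
  [0.01,0.0316,0,0,0,0,1],
  [0.01,0.0316,0,0,0,0,1],
  [0.01,0.0316,0,0,0,0,1],
  [0.01,0.0316,0,0,0,0,1],
  [0.01,0.0316,0,0,0,0,1],
])

```text
time: 6.6
position: [505.0, -105.5, 151.9]
tool_rot: [3.141, 0.002, -0.428]
wrist_force: [0.2, 0.6, -2.7]
grip_width: 0.129
```

Emit:
step_arm([
  [0.01,0.0316,0,0,0,0,1],
  [0.01,0.0316,0,0,0,0,1],
  [0.01,0.0316,0,0,0,0,1],
  [0.005,0.0157,0,0,0,3,1],
  [0,0,0,0,0,6,1],
  [0,0,0,0,0,6,1],
  [0,0,0,0,0,6,1],
  [0,0,0,0,0,6,1],
])

```text
time: 7.4
position: [491.6, -218.6, 152.1]
tool_rot: [3.141, 0.001, -0.906]
wrist_force: [0.9, 0.1, -2.5]
grip_width: 0.128
```

Emit:
step_arm([
  [0,0,0,0,0,6,1],
  [0,0,0,0,0,6,1],
  [0,0,0,0,0,6,1],
  [0,0,0,0,0,6,1],
  [0,0,0,0,0,6,1],
  [0,0,0,0,0,6,1],
  [0,0,0,0,0,2.7,1],
  [0,0,0,0,0,0,1],
])

```text
time: 8.2
position: [491.7, -218.5, 152.2]
tool_rot: [3.14, 0.001, -1.577]
wrist_force: [0.2, -0.1, -3.1]
grip_width: 0.127
```

Emit:
step_arm([
  [0,0,0,0,0,0,1],
  [0,0,0,0,0,0,1],
])

```text
time: 8.4
position: [492.1, -218.7, 152.7]
tool_rot: [3.141, 0.0, -1.574]
wrist_force: [-0.1, 0.4, -1.5]
grip_width: 0.129
```

```bash
python3 - <<'E'
from h import *
o=get_obs();print(o['position'],np.degrees(o['tool_rot']),o['grip_width'],o['wrist_force'],o['wrist_torque'])
p,d=get_image('side');cv2.imwrite('pics/side4.png',cv2.resize(p[120:300,240:440,::-1],None,fx=3,fy=3))
p,d=get_image('top');cv2.imwrite('pics/top4.png',cv2.resize(p[200:350,320:480,::-1],None,fx=4,fy=4))
E
```

```text
[ 492.11230946 -218.66774632  152.66078193] [ 1.79972132e+02  1.45233661e-02 -9.01739112e+01] 0.12931773004790717 [-0.12003907  0.35601258 -1.51210731] [-0.0593208   0.05117239 -0.01605413]
```

View pics/side4.png

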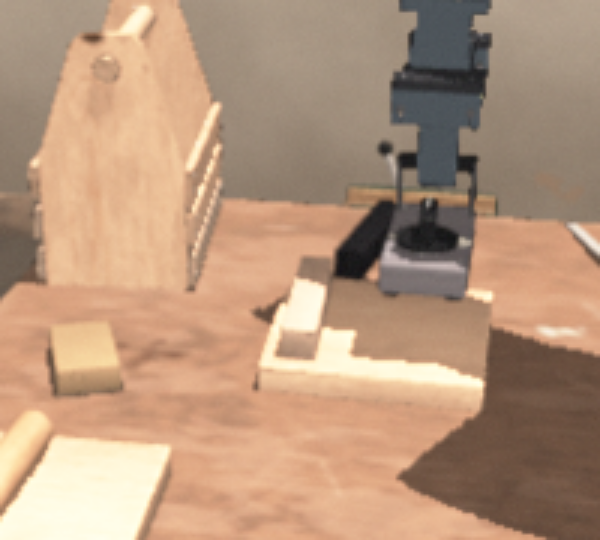

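View pics/top4.png

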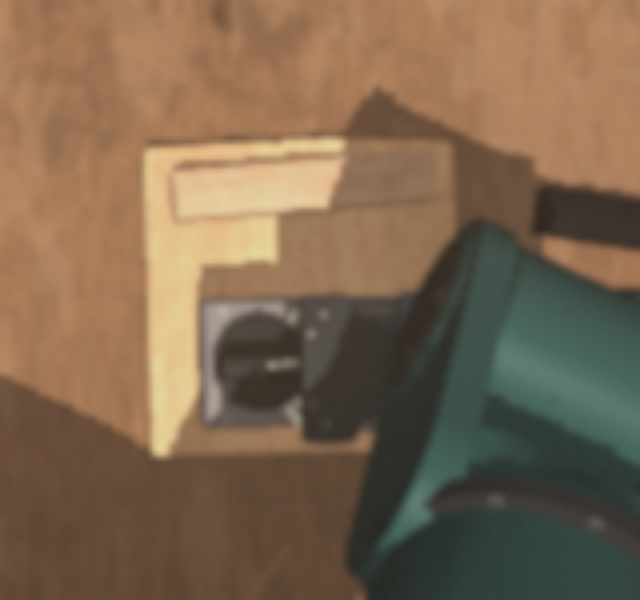

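Emit:
step_arm([
  [0,0,0.015,0,0,0,1],
  [0,0,0.02,0,0,0,1],
  [0,0,0.015,0,0,0,1],
  [0,0,0.007,0,0,0,1],
  [0,0,0.002,0,0,0,1],
  [0,0,0,0,0,0,1],
  [0,0,0,0,0,0,1],
])

```text
time: 9.2
position: [492.8, -219.0, 94.5]
tool_rot: [-3.141, -0.0, -1.575]
wrist_force: [-0.4, -0.4, -2.4]
grip_width: 0.126
```

Emit:
step_arm([
  [0,0,0.002,0,0,0,1],
  [0,0,0.0015,0,0,0,1],
  [0,0,0,0,0,0,1],
])

```text
time: 9.5
position: [492.3, -218.8, 90.4]
tool_rot: [-3.142, -0.0, -1.575]
wrist_force: [-0.4, -0.6, -2.1]
grip_width: 0.127
```

Emit:
step_arm([
  [0,0,0.001,0,0,0,1],
  [0,0,0,0,0,0,1],
])

```text
time: 9.7
position: [492.3, -218.7, 89.4]
tool_rot: [3.142, 0.0, -1.574]
wrist_force: [0.1, -0.6, -2.6]
grip_width: 0.128
```

Emit:
step_arm([
  [0,0,0.0005,0,0,0,1],
  [0,0,0,0,0,0,1],
])

```text
time: 9.9
position: [492.4, -218.8, 89.0]
tool_rot: [-3.141, -0.0, -1.575]
wrist_force: [0.7, -0.8, -2.1]
grip_width: 0.128
```

Emit:
step_arm([
  [0,0,0.0005,0,0,0,1],
  [0,0,0,0,0,0,1],
])

```text
time: 10.1
position: [492.5, -218.8, 88.9]
tool_rot: [3.142, 0.0, -1.574]
wrist_force: [-3.3, 1.8, 8.3]
grip_width: 0.125
```

Emit:
step_arm([
  [0,0,-0.0003,0,0,0,1],
  [0,0,0,0,0,0,0.6],
  [0,0,0,0,0,0,0.3],
  [0,0,0,0,0,0,0.1],
  [0,0,0,0,0,0,0],
], newtons=5)

```text
time: 10.6
position: [492.4, -218.8, 88.7]
tool_rot: [-3.142, -0.0, -1.575]
wrist_force: [0.2, -0.4, -0.3]
grip_width: 0.433
```

Emit:
step_arm([
  [0,0,0,0,0,0,-0.2],
  [0,0,0,0,0,0,-0.2],
  [0,0,-0.02,0,0,0,-0.2],
  [0,0,-0.03,0,0,0,-0.2],
  [0,0,-0.03,0,0,0,-0.2],
  [0,0,-0.02,0,0,0,-0.2],
  [0,0,0,0,0,0,-0.2],
])

```text
time: 11.3
position: [493.7, -219.5, 191.5]
tool_rot: [-3.138, -0.002, -1.575]
wrist_force: [0.4, -0.3, 0.5]
grip_width: 0.599
```

```bash
python3 - <<'E'
from h import *
o=get_obs();print(o['position'],np.degrees(o['tool_rot']),o['grip_width'],o['wrist_force'],o['wrist_torque'])
p,d=get_image('side');np.savez('side5.npz',p=p,d=d);cv2.imwrite('pics/side5.png',cv2.resize(p[140:290,290:450,::-1],None,fx=4,fy=4))
p,d=get_image('top');np.savez('top5.npz',p=p,d=d);cv2.imwrite('pics/top5.png',cv2.resize(p[200:350,320:480,::-1],None,fx=4,fy=4))
E
```

```text
[ 493.73473726 -219.45180657  191.47059524] [-1.79770579e+02 -1.13578371e-01 -9.02136814e+01] 0.5985413981789028 [ 0.4421058  -0.29397051  0.47569193] [ 0.01195595  0.03960033 -0.02860833]
```

View pics/side5.png

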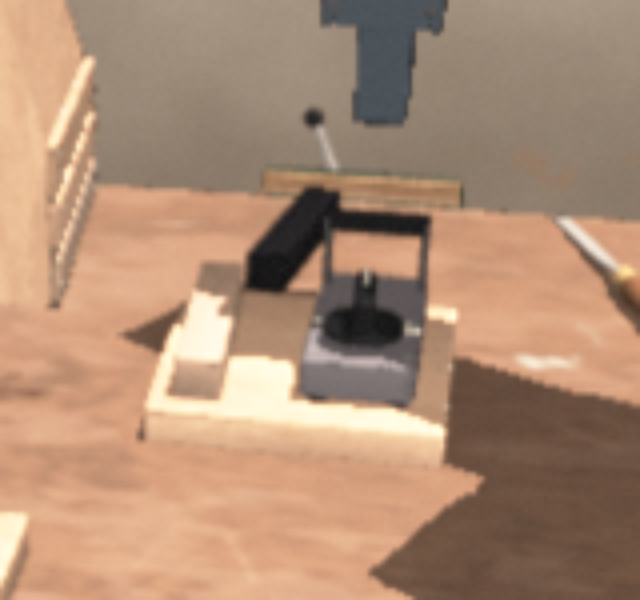

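View pics/top5.png

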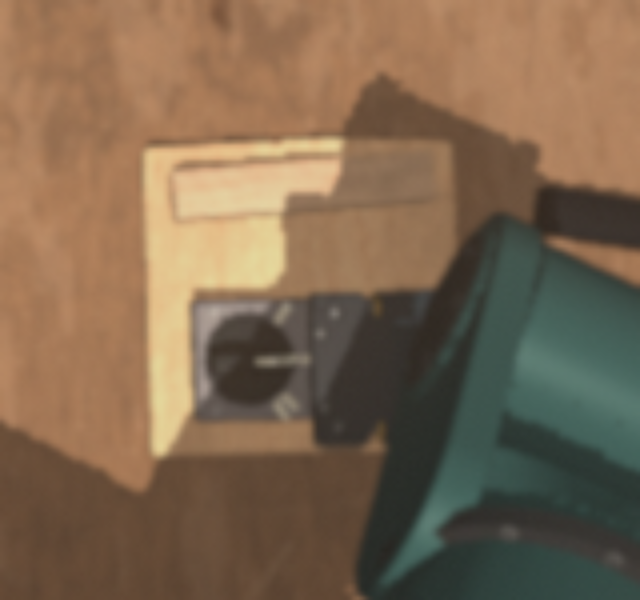

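```bash
cat > dial.py <<'E'
from h import *
def meas(n,d,p,m,a,r=34):
    P=cloud(n,d);ux=np.array([np.cos(a),np.sin(a)])
    u,v=map(int,proj(n,[m[0],m[1],50]));w=60
    v0,u0=max(v-w,0),u-w
    Q=P[v0:v+w,u0:u+w].reshape(-1,3);C=p[v0:v+w,u0:u+w].reshape(-1,3).astype(int)
    l=(Q[:,:2]-m)@np.array([ux,[-ux[1],ux[0]]]).T
    k=(l[:,0]>5)&(Q[:,2]>70+20)&(Q[:,2]<26+84)&(np.hypot(l[:,0]-42,l[:,1])<r)
    c,sz,an=cv2.minAreaRect(l[k].astype(np.float32));
    x=l[k]-l[k].mean(0);e=np.linalg.svd(x,full_matrices=False)[2][0]
    print(n,'bar',k.sum(),np.round(c,1),np.round(sz,1),round(an,1),'pca deg',np.degrees(np.arctan2(e[1],e[0]))%180,l[k].mean(0),np.median(Q[k,2]))
    wv=k&(C.min(1)>110)
    print('white',wv.sum(),l[wv].mean(0) if wv.any() else '')
E
python3 - <<'E'
from dial import *
m=np.array([492.5,-165.8]);a=np.radians(89.8)
for n in('top','side'):
    z=np.load(n+'5.npz');meas(n,z['d'],z['p'],m,a)
t=np.load('top5.npz');P=cloud('top',t['d'])
Q=P[255:315,360:400].reshape(-1,3);k=(Q[:,2]>52)&(Q[:,2]<66)
print('case',cv2.minAreaRect(Q[k][:,:2].astype(np.float32)),k.sum())
E
```

```text
top bar 130 [41.6  0.3] [53.5 13.8] 3.4 pca deg 3.067514903343238 [42.42451582  0.23445439] 100.17876129592514
white 2 [31.17440964  0.4261897 ]
side bar 60 [48.1 -0.1] [55.1 13.1] 5.0 pca deg 3.0380915180543235 [54.5525759   0.68681936] 99.25914776138009
white 4 [33.41829667 -0.26434634]
case ((491.35626220703125, -127.30020904541016), (72.75361633300781, 75.03079223632812), 88.58770751953125) 476
```

Emit:
step_arm([
  [-0.032,0.0005,0,0,0,0,-0.2],
  [-0.032,0.0005,0,0,0,0,-0.2],
  [-0.032,0,0,0,0,0,-0.2],
  [0,0,0,0,0,-8,-0.2],
  [0,0,0,0,0,-8,-0.2],
  [0,0,0,0,0,-8,-0.2],
  [0,0,0,0,0,-8,-0.2],
  [0,0,0,0,0,-8,-0.2],
])

```text
time: 12.2
position: [490.9, -122.5, 187.2]
tool_rot: [3.14, 0.002, -0.871]
wrist_force: [-0.6, -0.2, 0.3]
grip_width: 0.6
```

Emit:
step_arm([
  [0,0,0,0,0,-8,-0.2],
  [0,0,0,0,0,-8,-0.2],
  [0,0,0,0,0,-8,-0.2],
  [0,0,0,0,0,-8,-0.2],
  [0,0,0,0,0,-8,-0.2],
  [0,0,0,0,0,-8,-0.2],
  [0,0,0,0,0,-6,-0.2],
  [0,0,0,0,0,0,-0.2],
])

```text
time: 13.0
position: [491.0, -122.5, 187.4]
tool_rot: [-3.141, 0.002, 0.068]
wrist_force: [0.1, -0.6, -0.3]
grip_width: 0.598
```

Emit:
step_arm([
  [0,0,0.02,0,0,0,-0.2],
  [0,0,0.02,0,0,0,-0.2],
  [0,0,0.02,0,0,0,-0.2],
  [0,0,0.008,0,0,0,-0.2],
  [0,0,0,0,0,0,-0.2],
  [0,0,0,0,0,0,-0.2],
])

```text
time: 13.6
position: [491.9, -122.8, 121.1]
tool_rot: [-3.142, -0.0, 0.065]
wrist_force: [0.3, 0.2, -0.3]
grip_width: 0.6
```

```bash
python3 - <<'E'
from h import *
o=get_obs();print(o['position'],np.degrees(o['tool_rot']),o['grip_width'],o['wrist_force'],o['wrist_torque'])
p,d=get_image('side');cv2.imwrite('pics/side6.png',cv2.resize(p[140:290,290:450,::-1],None,fx=4,fy=4))
E
```

```text
[ 491.91297022 -122.80897778  121.05720607] [-1.79999710e+02 -6.09226695e-04  3.72540314e+00] 0.6004655710341583 [ 0.30021485  0.18957536 -0.33470214] [-0.03059616 -0.080714    0.01444429]
```

View pics/side6.png

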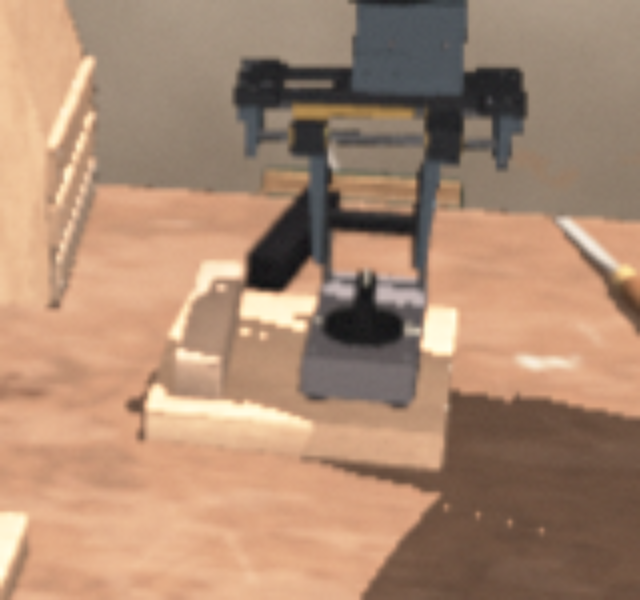

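Emit:
step_arm([
  [0.0003,0.001,0.015,0,0,0,-0.2],
  [0,0,0.015,0,0,0,-0.2],
  [0,0,0.01,0,0,0,-0.2],
  [0,0,0.004,0,0,0,-0.2],
  [0,0,0,0,0,0,-0.2],
  [0,0,0,0,0,0,-0.2],
])

```text
time: 14.25
position: [492.4, -123.8, 77.3]
tool_rot: [3.141, -0.001, 0.066]
wrist_force: [-1.0, -0.7, -0.1]
grip_width: 0.6
```

Emit:
step_arm([
  [0,0,0,0,0,0,0.1],
  [0,0,0,0,0,0,0.3],
  [0,0,0,0,0,0,0.5],
  [0,0,0,0,0,0,0.7],
  [0,0,0,0,0,0,0.8],
  [0,0,0,0,0,0,1],
  [0,0,0,0,0,0,1],
], newtons=5)

```text
time: 14.95
position: [492.1, -123.7, 76.7]
tool_rot: [-3.142, 0.0, 0.066]
wrist_force: [0.0, 0.0, 1.2]
grip_width: 0.157
```

Emit:
step_arm([
  [0,0,0,0,0,0,1],
  [0,0,0.001,0,0,0,1],
  [0,0,0.001,0,0,0,1],
  [0,0,0.001,0,0,0,1],
  [0,0,0.001,0,0,0,1],
  [0,0,0.001,0,0,0,1],
  [0,0,0,0,0,0,1],
], newtons=50)

```text
time: 15.65
position: [492.2, -123.8, 72.0]
tool_rot: [-3.142, 0.0, 0.066]
wrist_force: [-4.3, 0.5, 11.9]
grip_width: 0.149
```

Emit:
step_arm([
  [0,0,0.001,0,0,0,1],
  [0,0,0.001,0,0,0,1],
  [0,0,0,0,0,0,1],
])

```text
time: 15.95
position: [492.2, -123.7, 70.5]
tool_rot: [-3.141, 0.0, 0.066]
wrist_force: [-7.6, 2.0, 22.8]
grip_width: 0.151
```

Emit:
step_arm([
  [-0.0004,0,0.0005,0,0,0,1],
  [0,0,0,0,0,0,1],
  [0,0,0,0,0,0,1],
])

```text
time: 16.25
position: [492.2, -123.8, 70.5]
tool_rot: [3.142, -0.0, 0.066]
wrist_force: [-8.3, 3.6, 29.9]
grip_width: 0.15
```

Emit:
step_arm([
  [-0.0006,0,0,0,0,0,1],
  [0,0,0,0,0,0,1],
  [0,0,0,0,0,0,1],
])

```text
time: 16.55
position: [492.2, -123.8, 70.5]
tool_rot: [3.141, -0.002, 0.066]
wrist_force: [-3.8, 5.2, 26.7]
grip_width: 0.151
```

Emit:
step_arm([
  [0,0,0,0,0,3,1],
  [0,0,0,0,0,4,1],
  [0,0,0,0,0,4,1],
  [0,0,0,0,0,0,1],
], newtons=60)

```text
time: 16.95
position: [492.2, -123.8, 70.5]
tool_rot: [-3.142, -0.002, -0.128]
wrist_force: [-3.7, 5.7, 25.8]
grip_width: 0.151
```

```bash
python3 - <<'E'
from h import *
o=get_obs();print(o['position'],np.degrees(o['tool_rot']),o['grip_width'],o['wrist_force'],o['wrist_torque'])
p,d=get_image('side');np.savez('side7.npz',p=p,d=d);cv2.imwrite('pics/side7.png',cv2.resize(p[140:290,290:450,::-1],None,fx=4,fy=4))
p,d=get_image('top');np.savez('top7.npz',p=p,d=d);cv2.imwrite('pics/top7.png',cv2.resize(p[200:350,320:480,::-1],None,fx=4,fy=4))
E
```

```text
[ 492.17525016 -123.83837097   70.50474379] [-1.79997588e+02 -9.11964962e-02 -7.34192817e+00] 0.15073372561146056 [-3.73828621  5.74441545 25.7522421 ] [0.94266601 0.82704871 0.06395239]
```

View pics/side7.png

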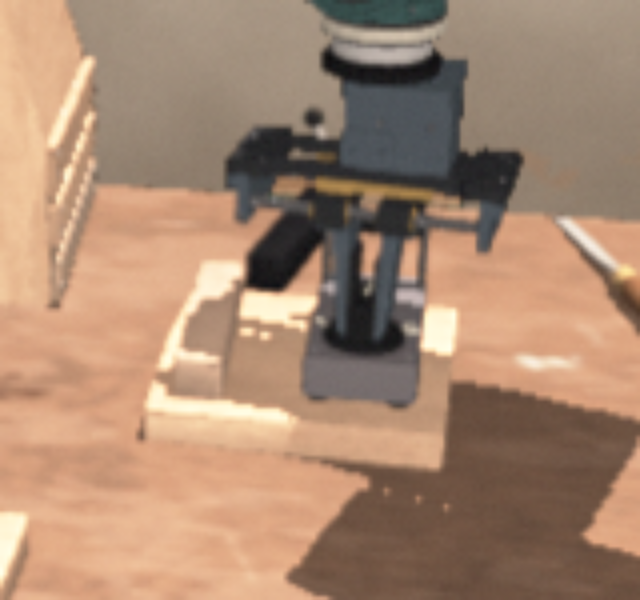

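View pics/top7.png

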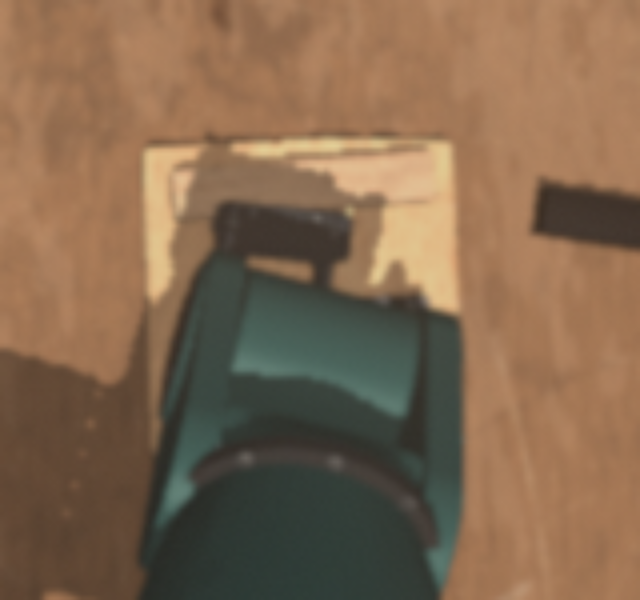

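Emit:
step_arm([
  [0,0,0,0,0,4,1],
  [0,0,0,0,0,4,1],
  [0,0,0,0,0,4,1],
])

```text
time: 17.35
position: [492.2, -123.8, 70.5]
tool_rot: [-3.141, -0.002, -0.338]
wrist_force: [-4.2, 6.0, 26.2]
grip_width: 0.148
```

```bash
python3 - <<'E'
from h import *
o=get_obs();print(o['position'],np.degrees(o['tool_rot']),o['grip_width'],o['wrist_force'],o['wrist_torque'])
p,d=get_image('side');np.savez('side8.npz',p=p,d=d);cv2.imwrite('pics/side8.png',cv2.resize(p[190:250,350:410,::-1],None,fx=10,fy=10,interpolation=cv2.INTER_CUBIC))
E
```

```text
[ 492.17967413 -123.83829424   70.5106003 ] [-1.79982017e+02 -9.08171421e-02 -1.93485573e+01] 0.1477437266952801 [-4.20680825  5.96866255 26.18064044] [1.01974391 0.83527074 0.27875436]
```

View pics/side8.png

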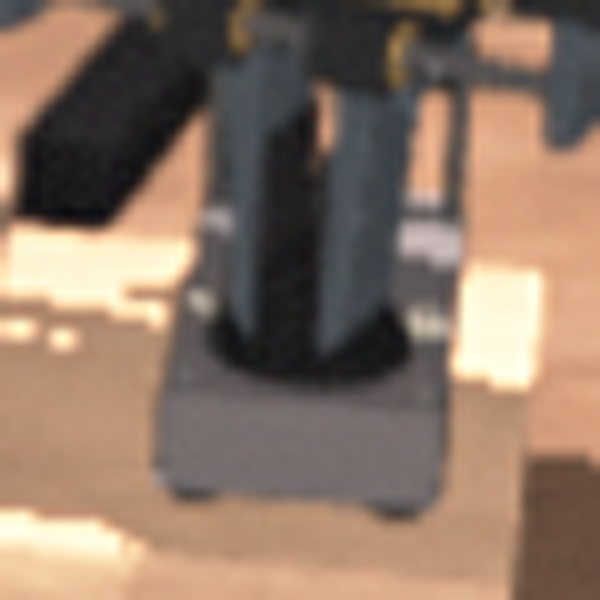

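Emit:
step_arm([
  [0,0,0,0,0,4,1],
  [0,0,0,0,0,4,1],
  [0,0,0,0,0,4,1],
  [0,0,0,0,0,4,1],
  [0,0,0,0,0,4,1],
  [0,0,0,0,0,4,1],
  [0,0,0,0,0,4,1],
  [0,0,0,0,0,4.4,1],
])

```text
time: 18.2
position: [492.2, -123.9, 70.5]
tool_rot: [-3.14, -0.001, -0.903]
wrist_force: [-4.0, 4.5, 24.7]
grip_width: 0.155
```

Emit:
step_arm([
  [0,0,0,0,0,0,1],
  [0,0,0,0,0,0,1],
])

```text
time: 18.4
position: [492.2, -123.9, 70.5]
tool_rot: [-3.14, -0.001, -0.901]
wrist_force: [-4.2, 4.4, 25.1]
grip_width: 0.154
```

```bash
python3 - <<'E'
from h import *
o=get_obs();print(o['position'],np.degrees(o['tool_rot']),o['grip_width'],o['wrist_force'],o['wrist_torque'])
p,d=get_image('side');np.savez('side9.npz',p=p,d=d);cv2.imwrite('pics/side9.png',cv2.resize(p[190:250,350:410,::-1],None,fx=10,fy=10,interpolation=cv2.INTER_CUBIC))
E
```

```text
[ 492.23276504 -123.87512028   70.51647633] [-1.79928956e+02 -6.84558099e-02 -5.16256758e+01] 0.1541838490495492 [-4.18292857  4.39217738 25.14579989] [ 0.89061721  0.8161304  -0.0946691 ]
```

View pics/side9.png

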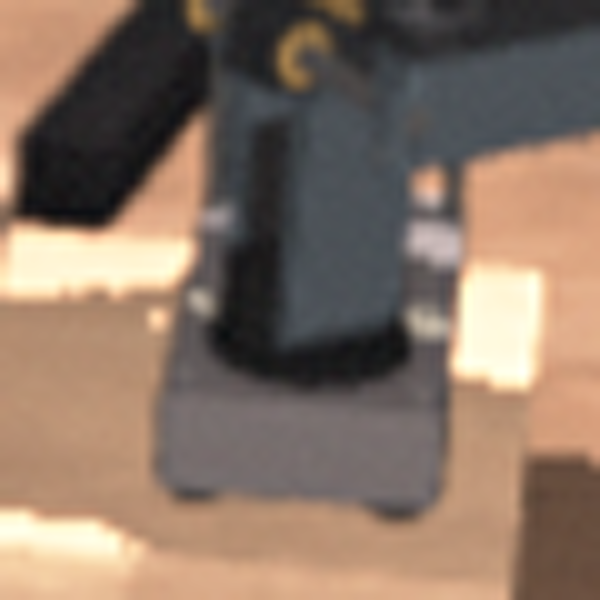

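Emit:
step_arm([
  [0,0,-0.0006,0,0,0,1],
  [0,0,0,0,0,0,0.72],
  [0,0,0,0,0,0,0.6],
  [0,0,0,0,0,0,0.5],
  [0,0,0,0,0,0,0.5],
], newtons=10)

```text
time: 18.95
position: [492.4, -124.3, 70.6]
tool_rot: [-3.14, -0.002, -0.901]
wrist_force: [1.2, -2.1, 9.9]
grip_width: 0.249
```

Emit:
step_arm([
  [0,0,-0.001,0,0,0,0.5],
  [0,0,-0.002,0,0,0,0.5],
  [0,0,-0.003,0,0,0,0.5],
  [0,0,-0.005,0,0,0,0.3],
  [0,0,-0.02,0,0,0,0.1],
  [0,0,-0.03,0,0,0,0],
  [0,0,-0.04,0,0,0,0],
  [0,0,0,0,0,0,0],
])

```text
time: 19.75
position: [493.4, -124.4, 175.3]
tool_rot: [-3.138, -0.005, -0.901]
wrist_force: [0.9, 0.3, 0.2]
grip_width: 0.5
```

Emit:
step_arm([
  [0,0,-0.02,0,0,0,0],
  [0.02,0.016,-0.02,0,0,0,0],
  [0.04,0.025,0,0,0,0,0],
  [0.04,0.025,0,0,0,0,0],
  [0.04,0.025,0,0,0,0,0],
  [0.04,0.025,0,0,0,0,0],
  [0.04,0.025,0,0,0,0,0],
  [0.02,0.02,0,0,0,0,0],
])

```text
time: 20.55
position: [513.9, -414.7, 210.0]
tool_rot: [3.141, 0.0, -0.902]
wrist_force: [0.7, 0.8, -0.4]
grip_width: 0.497
```

```bash
python3 - <<'E'
from dial import *
o=get_obs();print(o['position'],np.degrees(o['tool_rot']),o['wrist_force'])
p,d=get_image('side');np.savez('side10.npz',p=p,d=d);cv2.imwrite('pics/side10.png',p[:,:,::-1])
p,d=get_image('top');np.savez('top10.npz',p=p,d=d);cv2.imwrite('pics/top10.png',cv2.resize(p[200:350,320:480,::-1],None,fx=5,fy=5,interpolation=cv2.INTER_CUBIC)[:600])
m=np.array([492.5,-165.8]);a=np.radians(89.8)
for n in('top','side'):
    z=np.load(n+'10.npz');meas(n,z['d'],z['p'],m,a)
E
```

```text
[ 513.88223152 -414.72633058  209.97705055] [ 1.79990490e+02  1.17986482e-02 -5.16684294e+01] [ 0.73039412  0.77243719 -0.35025747]
top bar 132 [41.7  1.4] [14.  52.7] 38.3 pca deg 128.22992933518947 [42.30330886  1.16288334] 99.86289530659417
white 30 [33.19496155 12.20317577]
side bar 98 [46.1  1.5] [16.7 52.9] 38.7 pca deg 125.19218818590697 [49.24008936  1.03262559] 97.63537881464478
white 21 [42.13103296  4.51077635]
```

View pics/side10.png

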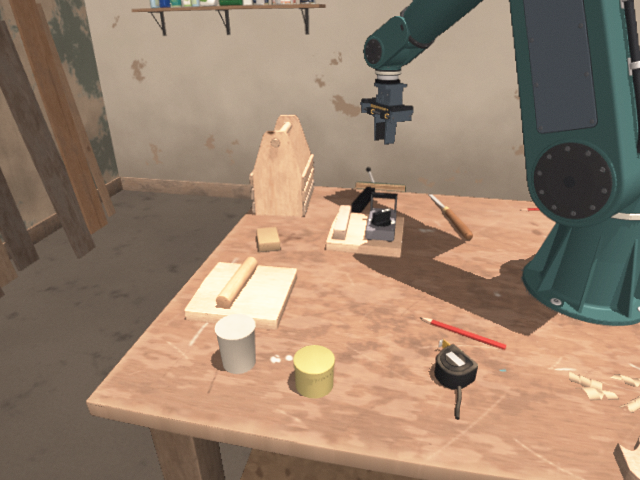

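View pics/top10.png

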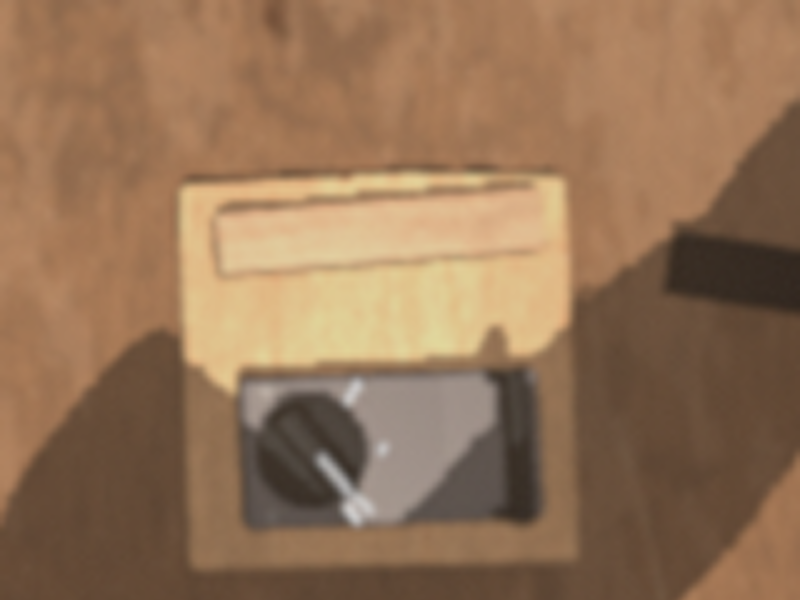

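```bash
python3 - <<'E'
from dial import *
t=np.load('top10.npz');P=cloud('top',t['d'])
Q=P[225:325,345:445].reshape(-1,3)
for nm,m in(('case',(Q[:,2]>50)&(Q[:,2]<66)&(Q[:,0]<545)),('casewide',(Q[:,2]>50)&(Q[:,0]<545)),('bar',(Q[:,2]>48)&(Q[:,0]>560)),('board',(Q[:,2]>18)&(Q[:,2]<34))):
    print(nm,m.sum(),cv2.minAreaRect(Q[m][:,:2].astype(np.float32)))
E
```

```text
case 1235 ((491.80047607421875, -166.35874938964844), (76.32808685302734, 151.26702880859375), 0.5458360314369202)
casewide 1843 ((491.80047607421875, -166.35874938964844), (76.32808685302734, 151.26702880859375), 0.5458360314369202)
bar 818 ((601.5267333984375, -164.112060546875), (31.419490814208984, 166.2267608642578), 3.0419180393218994)
board 3328 ((532.8197021484375, -165.11805725097656), (201.69052124023438, 202.97093200683594), 89.77530670166016)
```

```bash
python3 - <<'E'
from rig import *
print(hand_in())
E
```

```text
the job is handed in; nothing more can be done
None
```

The timer is standing on the free half of the gluing board, and its pointer is turned to the double-rib mark. The piece on that board is the square bar: it has a flat top at about 57 mm and a square end in the side view. I handed the job in at about 20.7 s.

I carried the timer by its handle and set it down with about 8 N on the wrist, then let go. Then I gripped the dial, pressed with about 25–30 N and turned it clockwise.

**Last checks (top camera):**
- **Placement:** the timer case is centred at (492, -166). It is wholly on the board, about 50 mm clear of the bar, and within about 0.7° of square.
- **Dial:** the grip bar is at 51.8°, or 0.904 rad against the 0.9 rad mark. The picture shows the pointer on the double rib.
- **Surroundings:** the bar is within 0.1 mm and 0.1° of where it first lay. The other things look untouched, and the gripper was clear of everything.

**Disagreements:**
- **Side camera:** it read about 4 mm higher in y than the top camera. I checked it against the gripper and trusted the top camera. It also read the dial bar about 3° differently because it saw only part of it.
- **Sideways force:** about 8 N appeared while I pressed the dial. I eased it to about 4 N before turning, and saw no shift of the timer.

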